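Load the sample carrier through the dust flap

ROBOT

A 6-joint arm with a two-finger parallel gripper is mounted at the origin on a cart in front of the work surface, level with it; the furniture and walls round the work are solid. World frame = base frame: x ahead of the robot, y to its left, z up, the work surface at z = 0. Lengths are in mm, angles in rad, forces in N, time in s.
With the tool pointing down it reaches from about 275 to 1000 mm from the base axis. Payload 8.4 kg.
Tool frame: the origin (TCP) lies at the very end of the fingers, on their centre line; the grasp point (between the pads) lies 19 mm behind it; x points along the fingers, y is the direction in which the jaws open and shut, and the axes are right-handed (so a half turn about x gives the same grasp; the last joint's range is limited). The gripper opens to 85 mm and grips with 20 to 120 N. Pads are 22 mm wide; open, the fingers measure 114 mm over their backs; the gripper's body (76 mm by 85 mm) begins 54 mm behind the grasp point. The pads swing forward as they close: fully open they stand 13 mm farther back than shut.
Start: joints at [-1.193, 0.353, 1.633, -0, 1.155, -0.002], TCP at [231.708, -580.465, 231.281] pointing down, gripper open.
Joint ranges: [-2.63, 2.63], [-0.92, 2.1], [0.06, 2.66], [-1.3, 4.44], [0, 2.69], [-3.02, 3.02]. Speed limits (rad/s): [2.22, 2.22, 2.79, 3.14, 3.14, 3.14].

INTERFACE

Orientations are given as [roll, pitch, yaw] about the fixed x, y, z axes, in that order (R = Rz(yaw) Ry(pitch) Rx(roll)).
In Python, from rig import r, grab_frame, camera_params, sign_off gives the robot as it stands.
- The arm moves only by the tool drive_tool, never from a script. Its argument "rows" is one flat list of numbers, 7 for each row, row after row: the shift along the tool's x, y, z in mm, then the turn, a rotation vector about the tool's x, y, z in degrees, then the opening in per cent of the stroke, from 0 (shut) to 100 (fully open). In form: [x, y, z, rx, ry, rz, fingers, x, y, z, rx, ry, rz, fingers, ...]. A call has 1 to 10 rows; each row is the pose to reach, as a shift and turn from the pose measured when the call began, along the tool's axes at that moment; what a row does not reach only later rows make up. A row lasts 1/8 s, in which the tool goes at most 62.5 mm and 10.7 degrees, less where a joint would pass 70% of its speed; a pose out of reach is approached as far as the arm can. A call with a gripper value outside its range is refused whole. The fingers move at their own pace and stop on an object; "newtons" is the grip in N (left out, the last holds). Time passes only in rows, so rows that repeat a pose let the fingers close. It gives the time, the measured TCP pose, the force and the opening at its end, in the units of the state.
- r.sense(): the state, without advancing time (a new reading comes with each control period).
- grab_frame(name): name is "side" or "top"; returns the picture (480x640x3 uint8, red, green, blue); there is no depth.
- camera_params(name): a dict with "vertical_fov" (degrees; the focal length in pixels is half the picture's height over the tangent of half this angle, whatever the lens; pixels are square), "cx", "cy" (the principal point, pixels), "pose" (4x4, takes a point from camera to world coordinates). Camera axes: x right, y down, z forward; pixel columns grow to the right and rows downward; lengths in mm; the calibration is good to about 2 mm. A picture is of the moment at which its call begins. camera_params takes no time and is no camera call.
- sign_off(): hands the job in, once; it reports no verdict.
The state is a dict: "clock": time; "qpos": joint angles; "qvel": joint speeds; "joint_efforts": joint torques, N m; "eef_pos": TCP position; "tcp_rot": TCP orientation; "contact_force": force on the tool from outside, world axes, zero at the start; "wrist_torque": the same for the moment, N m; "opening": opening from 0.0 (shut) to 1.0 (fully open).
Only numpy, scipy, OpenCV 4.12 (cv2) and the standard library are available. Lean on these libraries where they do the work, as an engineer would, in place of code of your own. Each camera call takes 0.05 s, during which the arm holds its last target.

TASK

Load the sample carrier, nose first, into the test chamber: let its nose push the sprung dust flap open, never touching the flap with the gripper. Keep pushing until you feel the seating pin inside give, and stop with the pin pushed roughly half-way along its 13 mm stroke. Let go with the carrier lying flat in the chamber and the flap fallen shut behind its body, and leave the two vials and the bearing where they stand.

Things in the scene. Friction and masses are not known exactly. Their poses are not given: they have to be found in the camera images.
- chamber: Low grey test chamber fixed to the bench, 90 mm wide, roof at z = 62 mm with a brass nipple to 90 mm at x = 145 mm. Origin on the bench under the shut flap, on the centre line; x = loading direction (into the chamber), z up. Its base plate, top at z = 6 mm, runs from x = -160 to +185 mm: ledge outside, floor inside. The bezel round the port begins at x = -21 mm.
- ledge (a point): Point on the loading ledge's top, on the centre line, 90 mm before the flap; axes as the chamber's. Two steel rails on the ledge, tops 10 mm above the bench (4 mm above the ledge), 50 mm apart inside, flared by 3 mm a side at the open end, run from 15 to 164 mm before the flap. Lay the carrier between them.
- port (a point): Middle of the shut flap, 31 mm above the bench, on the centre line; axes as the chamber's. The port is 50 mm wide and 42 mm high, and a gripper does not fit in. The flap shuts only once the rear end of the carrier's body is 33 mm or more past this point; the flat neck then lies under it.
- flap (a joint): Angle of the steel dust flap (rad): 0 shut (hanging upright), grows inward and up, at most 1.5. Hinge across the port 48 mm above the bench, flap 33 mm long, lower edge 15 mm above the bench. A light spring (1 to 2 N at its edge) shuts it; it cannot swing outward. It rides up the carrier's nose, lies on its body at about 1.3 rad and falls shut by itself behind it.
- pin (a joint): How far the seating pin in the chamber is pushed in (m): 0 as found, 0.013 at the end. Steel, 10 mm thick, on the centre line 12 mm above the bench; the nose meets it. Friction-braked: moves at about 9 N and stays where left. Its depth is unknown: met with the carrier's origin 78 to 98 mm past the chamber's. Before that, sliding in takes 2 to 6 N.
- carrier: Sample carrier, 200 x 44 x 34 mm, 0.3 to 0.6 kg, lying flat. Origin on the underside below the middle of its aluminium body; x to the nose, z up. Body: x = -37.5 to 37.5 mm; nose slopes 45 degrees from 10 mm height at x = 37.5 to 34 mm at x = 13.5 (upright sides to grip behind that). Centre of mass near x = -12 mm: carry it by its body.
- neck (a point): Point on top of the carrier's flat steel neck, 80 mm behind its origin (x = -80 mm), 6 mm above the underside; axes as the carrier's. The neck is 20 mm wide, 6 mm high, and runs from the body back to a black ribbed tail block at x = -137.5 to -162.5 mm, 44 mm wide, 34 mm high, which stays outside the chamber and can be gripped or pushed.
- vial_a: Standing glass vial with blue cap, 30 mm across, 75 mm high, loose, to be left alone. Origin under its centre.
- vial_b: Standing open glass vial, 30 mm across, 67 mm high, loose, to be left alone. Origin under its centre.
- bearing: Ball bearing lying flat, 40 mm across, 12 mm high, loose, to be left alone. Origin under its centre.

How it is judged:
By the outcome, as a careful person would: the job done as asked, in the order asked, and still so for the second after the job is handed in, with the robot touching nothing.
It also fails if it takes over 72 s, if anything falls off the work surface, if the arm or the gripper's body presses on something with over 40 N, if the wrist force passes 120 N, or if a joint passes its speed limit or range.

## Working session

There is one attempt and no reset: what is moved stays moved. The work goes in short steps, Python scripts to look and compute and a tool call to move; the robot and the scene stay as the last step left them, time stands still between calls to the robot, and variables do not carry over. Pictures are saved under pics/ and viewed, and the job is handed in when it is done.

Besides the shell and the picture viewer there is one more tool, called after "Emit:" by a JSON object that holds its "method" and its "body", one argument or row to a line. drive_tool: Moves the arm, as the interface text tells. Its arguments: {"type":"object","properties":{"rows":{"type":"array","items":{"type":"number"}},"newtons":{"type":"number"}},"required":["rows"]}

```bash
ls; mkdir -p pics
python3 - <<'E'
from rig import r, grab_frame, camera_params
import cv2
s=r.sense(); print(s)
for n in("side","top"):
    print(camera_params(n)); cv2.imwrite(f"pics/{n}0.png",grab_frame(n)[:,:,::-1])
E
```

```text
pics
{'clock': 0.0, 'qpos': array([-1.19342692e+00,  3.53636848e-01,  1.63413055e+00, -2.85087553e-06,
        1.15518021e+00, -2.39889591e-03]), 'qvel': array([-5.86955348e-04,  2.30707798e-04,  5.83982233e-04,  8.61990594e-05,
        1.54986198e-04, -1.11565362e-04]), 'joint_efforts': array([ 4.27058894e-04, -6.05247688e+01, -3.42073238e+01,  1.33699050e-04,
        9.36909928e-03,  7.74082878e-06]), 'eef_pos': array([ 231.51870142, -580.03544286,  230.57026389]), 'tcp_rot': array([-1.57127146,  1.56944137,  1.95009064]), 'contact_force': array([ 0.20147821, -0.11171108,  0.27664787]), 'wrist_torque': array([-0.02606319, -0.02399214,  0.00163132]), 'opening': 0.9958998139311933}
{'vertical_fov': 54.65389424612237, 'cx': 327.04255780496067, 'cy': 235.8740705228255, 'pose': array([[ 9.97775894e-01, -4.25841343e-02,  5.12821234e-02,
         5.67050950e+02],
       [-6.66250802e-02, -6.13004149e-01,  7.87265528e-01,
        -5.97143874e+02],
       [-2.08886653e-03, -7.88931242e-01, -6.14477935e-01,
         5.79976363e+02],
       [ 0.00000000e+00,  0.00000000e+00,  0.00000000e+00,
         1.00000000e+00]])}
{'vertical_fov': 43.923109631935105, 'cx': 317.62204650390174, 'cy': 241.58548560657474, 'pose': array([[-1.62375685e-02, -9.86627280e-01,  1.62181846e-01,
         4.71376598e+02],
       [-9.99517511e-01,  2.03123098e-02,  2.34979746e-02,
         6.66485878e+01],
       [-2.64780307e-02, -1.61722045e-01, -9.86481066e-01,
         1.07732444e+03],
       [ 0.00000000e+00,  0.00000000e+00,  0.00000000e+00,
         1.00000000e+00]])}
```

View pics/side0.png

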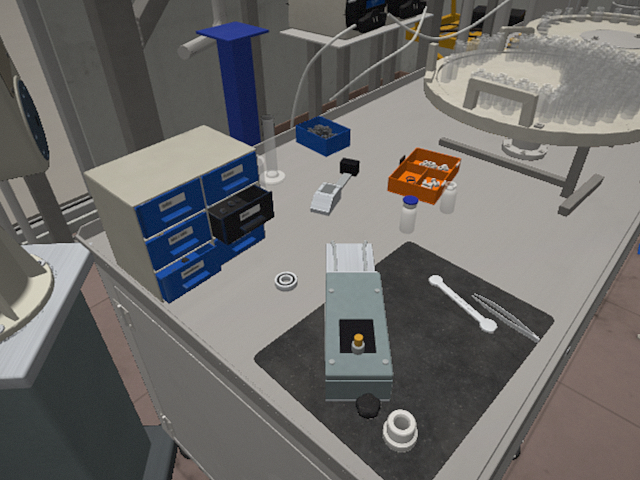

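View pics/top0.png

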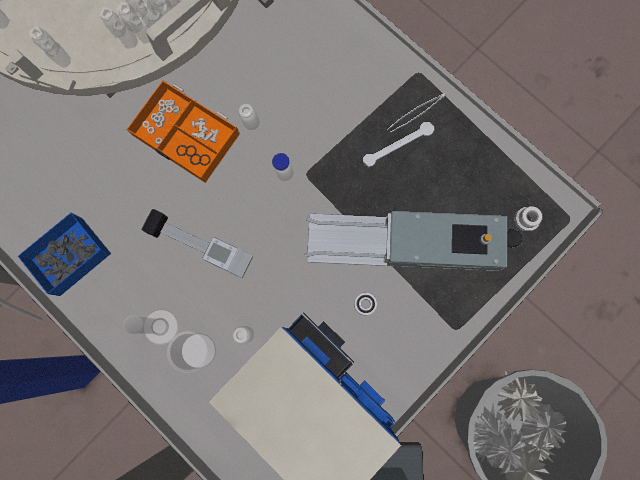

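Run:
```python
import cv2
t=cv2.imread("pics/top0.png"); s=cv2.imread("pics/side0.png")
def c(im,x,y,w,h,k,n): cv2.imwrite(n,cv2.resize(im[y:y+h,x:x+w],None,fx=k,fy=k,interpolation=cv2.INTER_CUBIC))
c(t,135,195,130,90,6,"pics/c1.png")
c(t,295,200,225,85,3.5,"pics/c2.png")
c(s,300,150,70,70,8,"pics/c3.png")
c(s,310,230,100,180,3.3,"pics/c4.png")
```

```text
(no output)
```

View pics/c1.png

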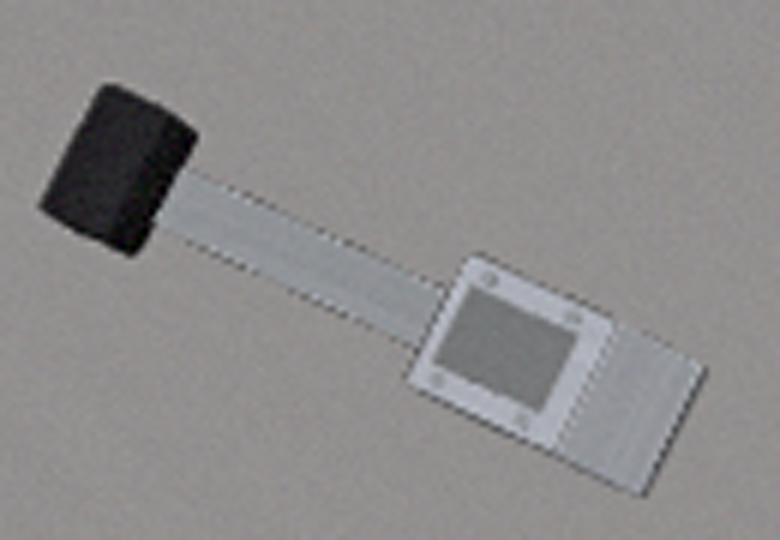

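View pics/c2.png

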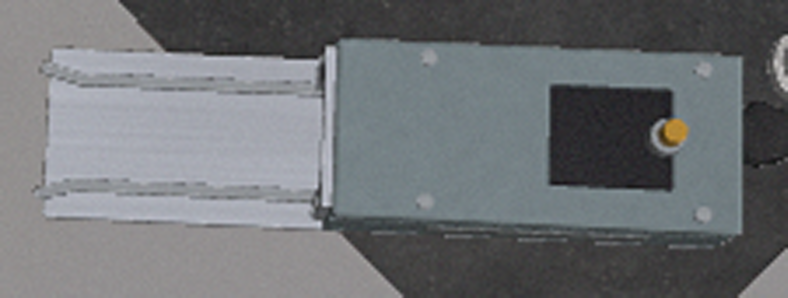

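View pics/c3.png

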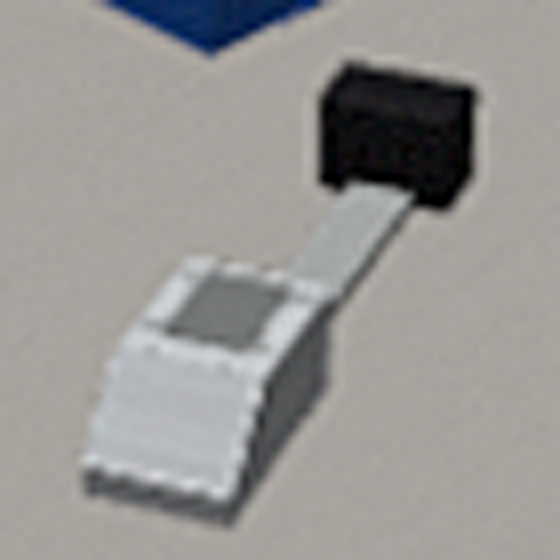

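View pics/c4.png

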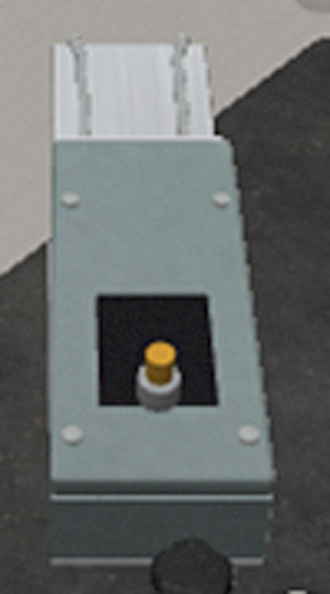

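```bash
cat > h.py <<'E'
import numpy as np
from rig import camera_params
from scipy.optimize import least_squares
from scipy.spatial.transform import Rotation as R
P={n:camera_params(n) for n in("side","top")}
def proj(n,X):
    p=P[n];T=p["pose"];X=np.atleast_2d(X);c=(X-T[:3,3])@T[:3,:3]
    f=240/np.tan(np.radians(p["vertical_fov"]/2))
    return np.c_[p["cx"]+f*c[:,0]/c[:,2],p["cy"]+f*c[:,1]/c[:,2]]
def ray(n,uv,z):
    p=P[n];T=p["pose"];f=240/np.tan(np.radians(p["vertical_fov"]/2))
    d=T[:3,:3]@np.array([(uv[0]-p["cx"])/f,(uv[1]-p["cy"])/f,1]);o=T[:3,3]
    return o+d*(z-o[2])/d[2]
def uncrop(uv,k,off): return (np.array(uv,float)+.5)/k-.5+np.array(off)
def place(q,X):
    c,s=np.cos(q[2]),np.sin(q[2]);X=np.atleast_2d(X)
    return np.c_[q[0]+c*X[:,0]-s*X[:,1],q[1]+s*X[:,0]+c*X[:,1],X[:,2]]
def fit(obs,q0,z0=0):
    # obs: list (cam,uv,local)
    def f(q): return np.concatenate([(proj(n,place(q,np.array(X)+[0,0,z0]))[0]-uv) for n,uv,X in obs])
    s=least_squares(f,q0,loss="soft_l1"); return s.x,f(s.x).reshape(-1,2)
E
cat > a.py <<'E'
from h import *
u1=lambda p:uncrop(p,6,(135,195)); u2=lambda p:uncrop(p,3.5,(295,200));u3=lambda p:uncrop(p,8,(300,150));u4=lambda p:uncrop(p,3.3,(310,230))
T=[((473,256),(-37.5,22,34)),((408,378),(-37.5,-22,34)),((615,322),(13.5,22,34)),((552,447),(13.5,-22,34)),((706,370),(37.5,22,10)),((643,495),(37.5,-22,10)),((105,85),(-162.5,22,34)),((40,208),(-162.5,-22,34))]
S=[((190,262),(-37.5,-22,34)),((335,300),(-37.5,22,34)),((115,345),(13.5,-22,34)),((262,378),(13.5,22,34)),((85,468),(37.5,-22,10)),((235,500),(37.5,22,10))]
o=[("top",u1(a),b) for a,b in T]; p=[("side",u3(a),b) for a,b in S]
for ob in(o,p,o+p):
    q,e=fit(ob,[400,200,-2]);print("carrier",q.round(3),np.degrees(q[2]));print(e.round(1).tolist())
T=[((52,48),(-160,45,6)),((45,218),(-160,-45,6)),((742,57),(185,45,62)),((742,235),(185,-45,62)),((675,131),(145,0,90))]
S=[((52,44),(-160,-45,6)),((207,44),(-160,45,6)),((160,352),(145,0,90)),((51,481),(185,-45,62)),((272,481),(185,45,62))]
o=[("top",u2(a),b) for a,b in T]; p=[("side",u4(a),b) for a,b in S]
for ob in(o,p,o+p):
    q,e=fit(ob,[480,-100,-1.57]);print("chamber",q.round(3));print(e.round(1).tolist())
print(ray("top",(281,160),75),ray("side",(410,201),75),ray("top",(246,108),67),ray("top",(366,304),12),ray("side",(286,281),12))
E
python3 a.py
```

```text
carrier [ 620.065  254.205 -303.62 ] -17396.139901722538
[[-0.3, -1.0], [-0.6, 0.8], [1.5, -0.0], [1.0, 1.4], [0.2, -0.5], [-0.0, 0.5], [-0.4, -1.2], [-0.9, 0.0]]
carrier [620.353 257.357 286.994] 16443.55694617088
[[-0.0, -0.6], [0.1, -1.4], [0.2, 0.4], [0.6, 0.5], [-0.4, -0.0], [-0.3, 0.4]]
carrier [ 620.112  254.621 -234.506] -13436.217911846117
[[-0.5, -1.0], [-0.8, 0.8], [1.3, -0.1], [0.7, 1.4], [-0.0, -0.5], [-0.3, 0.5], [-0.5, -1.3], [-1.1, -0.1], [-0.2, 0.1], [0.0, -0.8], [0.1, 1.1], [0.6, 1.2], [-0.4, 0.7], [-0.3, 1.2]]
chamber [644.863 -49.561 488.451]
[[-0.5, 0.0], [-1.1, -0.1], [0.4, -0.6], [0.5, 0.3], [0.2, 0.2]]
chamber [644.984 -47.891 488.447]
[[0.6, 0.2], [-0.7, 0.3], [-0.1, 0.7], [-0.7, -0.5], [1.0, -0.4]]
chamber [644.825 -48.759 488.449]
[[-0.8, -0.1], [-1.5, -0.2], [0.0, -0.3], [-0.1, 0.6], [-0.2, 0.4], [0.4, 0.5], [-0.9, 0.5], [0.1, 1.2], [-0.5, 0.1], [1.3, 0.2]]
[782.09230069 152.25000849  75.        ] [778.53845901 149.39012801  75.        ] [882.74508853 215.17812908  67.        ] [532.1819261    7.72807212  12.        ] [533.32655821   5.89140561  12.        ]
```

```bash
cat > b.py <<'E'
from h import *
def tri(a,b):
    s=least_squares(lambda X:np.r_[proj("top",X)[0]-a,proj("side",X)[0]-b],[500,0,100]);return s.x.round(0),s.cost
print(tri((285,328),(258,152)),tri((397,440),(160,207)),tri((210,403),(203,127)))
ch=np.array([644.8,-48.8,-1.6395]); ca=np.array([620.1,254.6,np.radians(-116.2)])
from rig import r
s=r.sense();M=R.from_euler("xyz",s["tcp_rot"]).as_matrix();print(M.round(3))
print(place(ch,[[-90,0,6],[-160,0,6],[-70,0,6]]),place(ca,[-10,0,0]))
print("vials",tri((281,160),(410,201)))
E
python3 b.py
```

```text
(array([491., 138., 198.]), np.float64(3.598788466651915)) (array([343., -17., 193.]), np.float64(119.23743021347502)) (array([384., 246., 198.]), np.float64(0.09212438388220424))
[[-0.     0.371 -0.929]
 [ 0.001 -0.929 -0.371]
 [-1.    -0.001 -0.   ]]
[[650.97846732  40.98767478   6.        ]
 [655.78394189 110.82253293   6.        ]
 [649.60547458  21.03485816   6.        ]] [[624.51505853 263.5725837    0.        ]]
vials (array([781., 152.,  73.]), np.float64(0.7494230019826859))
```

Emit:
{"method": "drive_tool", "body": {
  "rows": [-40, -50, -40, -4, 0, 0, 100, -40, -90, -90, -12, 0, 0, 100, -40, -130, -135, -22, 0, 0, 100, -40, -175, -180, -30, 0, 0, 100, -40, -215, -225, -36, 0, 0, 100, -40, -260, -270, -42, 0, 0, 100, -40, -300, -315, -42, 0, 0, 100, -40, -340, -360, -42, 0, 0, 100, -40, -380, -405, -42, 0, 0, 100, -40, -425, -450, -42, 0, 0, 100]
}}

```text
clock: 1.35
eef_pos: [490.7, -20.7, 271.1]
tcp_rot: [-2.44, 1.57, 1.815]
contact_force: [0.2, -0.4, 0.8]
opening: 1.001
```

```bash
cat > d.py <<'E'
from h import *
import sys
from rig import r
# usage: d.py x y z yaw_of_tool_y_deg -> delta in tool axes, pointing down
def delta(x,y,z,yw,q=True):
    s=r.sense();Rm=R.from_euler("xyz",s["tcp_rot"])
    a=np.radians(yw); Y=np.array([np.cos(a),np.sin(a),0]);X=np.array([0,0,-1.]);Z=np.cross(X,Y)
    T=R.from_matrix(np.c_[X,Y,Z])
    d=Rm.inv().apply(np.array([x,y,z])-s["eef_pos"]); w=np.degrees((Rm.inv()*T).as_rotvec())
    print("t",round(s["clock"],2),"pos",s["eef_pos"].round(1),"q",s["qpos"].round(2),"F",s["contact_force"].round(1),"op",round(s["opening"],3))
    print("d",d.round(1),"w",w.round(2))
if __name__=="__main__": delta(*map(float,sys.argv[1:]))
E
python3 d.py 624.5 263.6 150 -26.2
```

```text
t 1.35 pos [490.7 -20.7 271.1] q [-0.05  0.1   1.87  0.    1.17  0.41] F [ 0.2 -0.4  0.8] op 1.001
d [ 121.4   -5.6 -314. ] w [-0.03 -0.05  0.04]
```

Emit:
{"method": "drive_tool", "body": {
  "rows": [0, -1, -60, 0, 0, 0, 100, 0, -2, -120, 0, 0, 0, 100, 0, -3, -180, 0, 0, 0, 100, 20, -5, -240, 0, 0, 0, 100, 60, -6, -300, 0, 0, 0, 100, 100, -6, -314, 0, 0, 0, 100, 150, -6, -314, 0, 0, 0, 100, 170, -6, -314, 0, 0, 0, 100, 170, -6, -314, 0, 0, 0, 100]
}}

```text
clock: 2.48
eef_pos: [623.4, 263.2, 100.4]
tcp_rot: [-1.092, 1.568, -3.121]
contact_force: [0.4, -0.9, 0.1]
opening: 1.0
```

```bash
python3 d.py 624.5 263.6 5 -26.2
python3 - <<'E'
from rig import grab_frame
import cv2
cv2.imwrite("pics/s1.png",grab_frame("side")[:,:,::-1]);t=grab_frame("top")[150:330,100:340,::-1];cv2.imwrite("pics/t1.png",cv2.resize(t,None,fx=3,fy=3,interpolation=2))
E
```

```text
t 2.48 pos [623.4 263.2 100.4] q [0.4  0.57 1.61 0.   0.97 0.85] F [ 0.4 -0.9  0.1] op 1.0
d [95.4  1.1 -1. ] w [-0.05  0.07  0.13]
```

View pics/s1.png

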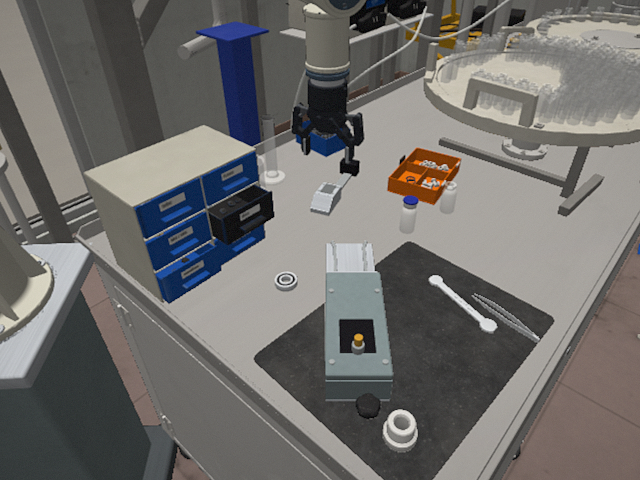

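View pics/t1.png

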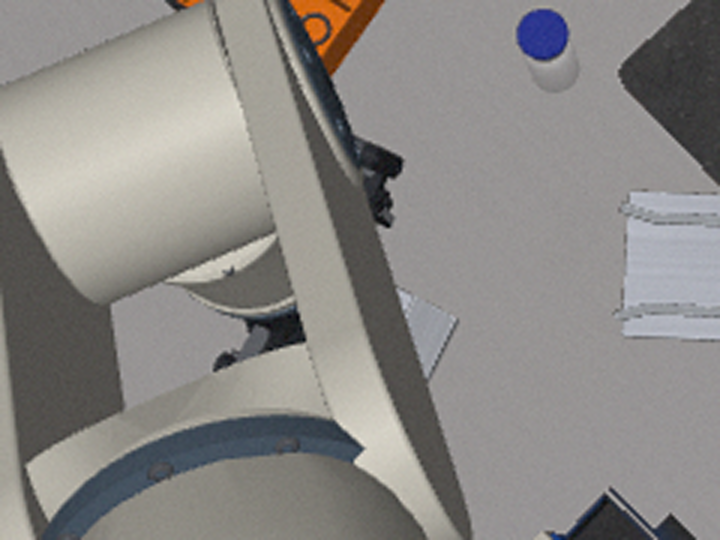

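Run:
```python
from h import *
import cv2
im=cv2.imread("pics/s1.png")
k=8
c=cv2.resize(im[90:185,285:375],None,fx=k,fy=6,interpolation=2) if 0 else cv2.resize(im[90:185,285:375],None,fx=6,fy=6,interpolation=2)
d=np.array([np.cos(np.radians(-26.2)),np.sin(np.radians(-26.2)),0])
for sgn in(1,-1):
  for z in(0,13):
    u=proj("side",np.array([623.4,263.2,100.4+z])+sgn*43*d)[0];print(sgn,z,u)
    cv2.circle(c,tuple(int(v) for v in (u-[285,90]+.5)*6),3,(0,0,255) if z==0 else (0,255,0),-1)
cv2.imwrite("pics/s1c.png",c)
```

```text
1 0 [346.19484637 167.57853608]
1 13 [346.3420043  162.01314323]
-1 0 [308.30376789 159.97326193]
-1 13 [308.13813298 154.49317117]
```

View pics/s1c.png

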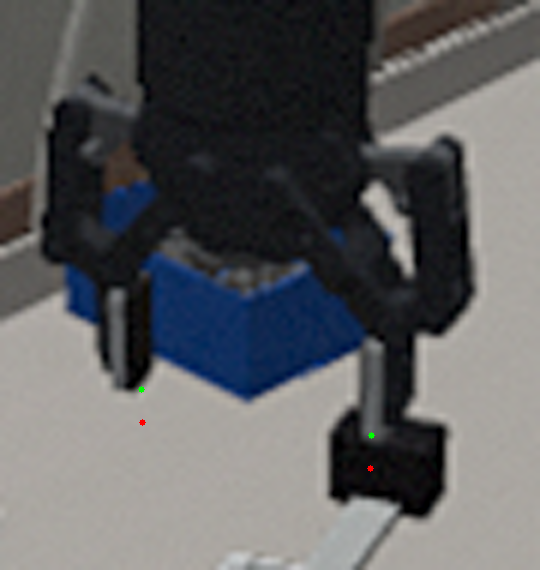

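Emit:
{"method": "drive_tool", "body": {
  "rows": [40, 1, -1, 0, 0, 0, 100, 80, 1, -1, 0, 0, 0, 100, 97, 1, -1, 0, 0, 0, 100, 97, 1, -1, 0, 0, 0, 100, 97, 1, -1, 0, 0, 0, 60, 97, 1, -1, 0, 0, 0, 40, 97, 1, -1, 0, 0, 0, 30, 97, 1, -1, 0, 0, 0, 20, 97, 1, -1, 0, 0, 0, 20, 97, 1, -1, 0, 0, 0, 20],
  "newtons": 40
}}

```text
clock: 3.82
eef_pos: [627.2, 265.0, 7.9]
tcp_rot: [2.771, 1.567, 0.742]
contact_force: [-3.1, -0.3, 8.3]
opening: 0.505
```

Emit:
{"method": "drive_tool", "body": {
  "rows": [0, 0, 0, 0, 0, 0, 20, 0, 0, 0, 0, 0, 0, 20]
}}

```text
clock: 4.08
eef_pos: [627.1, 265.0, 7.9]
tcp_rot: [2.749, 1.567, 0.72]
contact_force: [-1.0, -0.2, -1.0]
opening: 0.508
```

```bash
python3 d.py 624.5 263.6 3 -26.2
python3 - <<'E'
from rig import grab_frame
import cv2
t=grab_frame("side")[90:240,250:430,::-1];cv2.imwrite("pics/s2.png",cv2.resize(t,None,fx=4,fy=4,interpolation=2))
E
```

```text
t 4.08 pos [627.1 265.    7.9] q [0.4  0.69 1.64 0.   0.81 0.85] F [-1.  -0.2 -1. ] op 0.508
d [ 4.9 -1.7  2.4] w [-0.06 -0.21 -0.09]
```

View pics/s2.png

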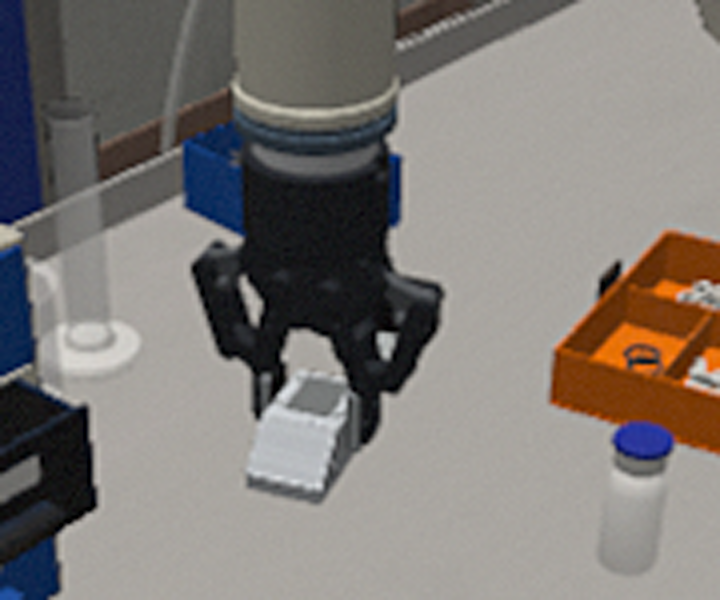

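Emit:
{"method": "drive_tool", "body": {
  "rows": [-5, 0, 0, 0, 0, 0, 20, -15, 0, 0, 0, 0, 0, 20, -30, 0, 0, 0, 0, 0, 20, -50, 0, 0, 0, 0, 0, 20, -50, 0, 0, 0, 0, 0, 20],
  "newtons": 60
}}

```text
clock: 4.75
eef_pos: [628.6, 265.6, 60.7]
tcp_rot: [2.592, 1.563, 0.563]
contact_force: [-0.0, -0.5, -5.0]
opening: 0.506
```

```bash
python3 d.py 650.6 60 58 -3.94
python3 - <<'E'
from rig import grab_frame
import cv2
t=grab_frame("side")[90:240,250:430,::-1];cv2.imwrite("pics/s3.png",cv2.resize(t,None,fx=4,fy=4,interpolation=2))
E
```

```text
t 4.75 pos [628.6 265.6  60.7] q [0.4  0.62 1.62 0.   0.89 0.85] F [-0.  -0.5 -5. ] op 0.506
d [  2.  110.7 174.6] w [-22.32  -0.35  -0.32]
```

View pics/s3.png

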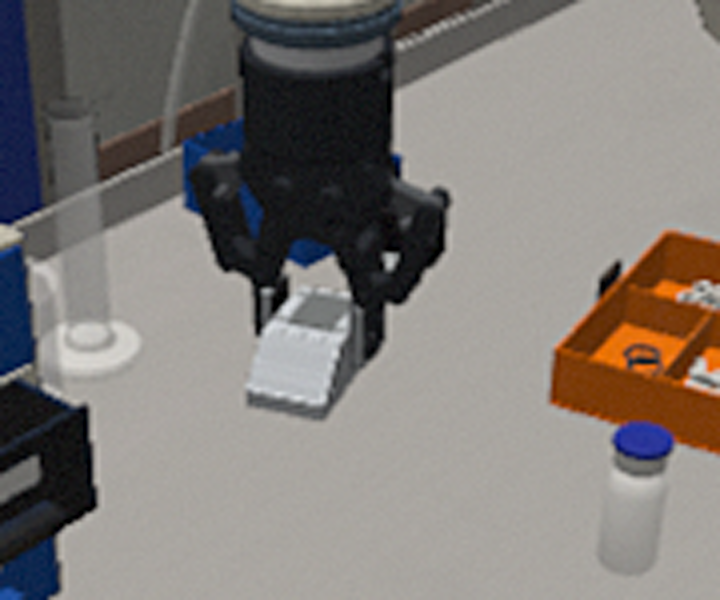

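Emit:
{"method": "drive_tool", "body": {
  "rows": [0, 18, 25, -4, 0, 0, 20, 0, 40, 60, -9, 0, 0, 20, 0, 62, 95, -14, 0, 0, 20, 0, 85, 130, -19, 0, 0, 20, 2, 102, 160, -22.3, -0.3, -0.3, 20, 2, 110, 174, -22.3, -0.3, -0.3, 20, 2, 110, 174, -22.3, -0.3, -0.3, 20, 2, 110, 174, -22.3, -0.3, -0.3, 20]
}}

```text
clock: 5.8
eef_pos: [649.3, 61.5, 56.7]
tcp_rot: [-1.779, 1.569, 2.864]
contact_force: [-0.3, 0.4, -5.1]
opening: 0.505
```

```bash
python3 d.py 650.6 35 58 -3.94
python3 - <<'E'
from rig import grab_frame
import cv2
t=grab_frame("side")[150:320,270:430,::-1];cv2.imwrite("pics/s4.png",cv2.resize(t,None,fx=4,fy=3.5,interpolation=2) if 0 else cv2.resize(t,None,fx=3.5,fy=3.5,interpolation=2))
cv2.imwrite("pics/t4.png",grab_frame("top")[:,:,::-1])
E
```

```text
t 5.8 pos [649.3  61.5  56.7] q [0.09 0.59 1.69 0.   0.86 0.16] F [-0.3  0.4 -5.1] op 0.505
d [-1.3  3.1 26.3] w [-0.04 -0.02  0.08]
```

View pics/s4.png

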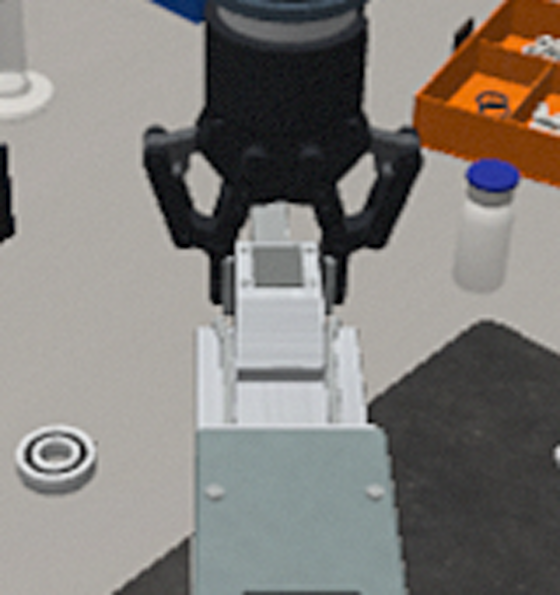

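View pics/t4.png

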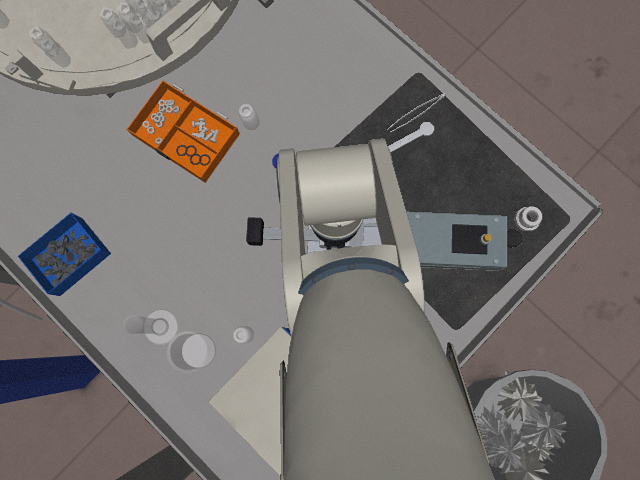

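Run:
```python
from h import *
import cv2
im=cv2.imread("pics/s4.png")
cv2.imwrite("pics/s4c.png",cv2.resize(im[220:450,170:390],None,fx=2.5,fy=2.5,interpolation=2))
u=lambda p:uncrop(p,3.5,(270,150))
S=[((239,243),(-37.5,-22,34)),((314,243),(-37.5,22,34)),((238,291),(13.5,-22,34)),((324,290),(13.5,22,34)),((236,368),(37.5,-22,10)),((326,368),(37.5,22,10))]
for z in(46,49,52):
    q,e=fit([("side",u(a),b) for a,b in S],[650,50,-1.64],z);print(z,q.round(3),e.round(1).tolist())
    print("tcp in carrier",(649.3-q[0])*np.cos(q[2])+(61.5-q[1])*np.sin(q[2]))
```

```text
46 [649.71   56.174  -1.637] [[-1.1, -0.9], [1.3, -0.9], [-0.3, 2.4], [0.2, 2.6], [0.3, -0.3], [-0.2, -0.4]]
tcp in carrier -5.287174540725035
49 [649.236  52.506  -1.637] [[-1.2, -1.0], [1.4, -1.1], [-0.4, 2.3], [0.2, 2.6], [0.2, -0.3], [-0.1, -0.3]]
tcp in carrier -8.978380147934686
52 [648.762  48.866  -1.637] [[-1.3, -1.2], [1.5, -1.2], [-0.5, 2.3], [0.3, 2.5], [0.2, -0.2], [-0.0, -0.3]]
tcp in carrier -12.642312520161273
```

View pics/s4c.png

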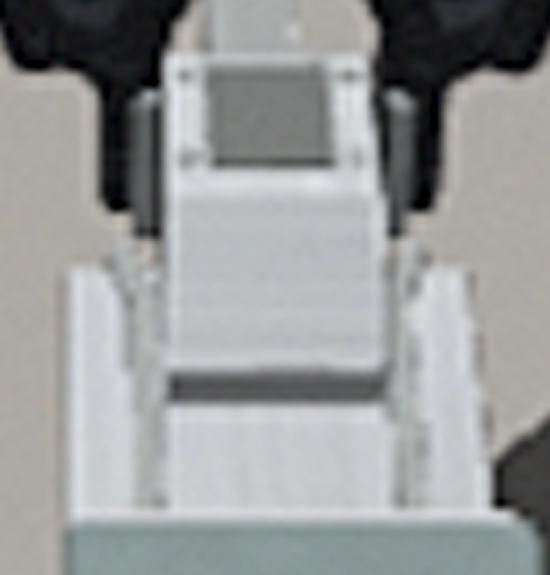

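Emit:
{"method": "drive_tool", "body": {
  "rows": [0, 3, 13, 0, 0, 0, 20, 0, 3, 26, 0, 0, 0, 20, 0, 3, 26, 0, 0, 0, 20, 10, 3, 26, 0, 0, 0, 20, 20, 3, 26, 0, 0, 0, 20, 30, 3, 26, 0, 0, 0, 20, 34, 3, 26, 0, 0, 0, 20, 34, 3, 26, 0, 0, 0, 20, 34, 3, 26, 0, 0, 0, 20]
}}

```text
clock: 7.02
eef_pos: [650.8, 35.6, 23.1]
tcp_rot: [-1.894, 1.57, 2.75]
contact_force: [-0.2, 0.7, -3.5]
opening: 0.503
```

```bash
python3 d.py 650.6 35 14 -3.94
python3 - <<'E'
from rig import grab_frame
import cv2
t=grab_frame("side")[200:320,290:410,::-1];cv2.imwrite("pics/s5.png",cv2.resize(t,None,fx=5,fy=5,interpolation=2))
E
```

```text
t 7.03 pos [650.8  35.6  23.1] q [0.05 0.64 1.7  0.   0.8  0.12] F [-0.2  0.7 -3.5] op 0.503
d [ 9.1 -0.2  0.6] w [ 0.03 -0.01  0.04]
```

View pics/s5.png

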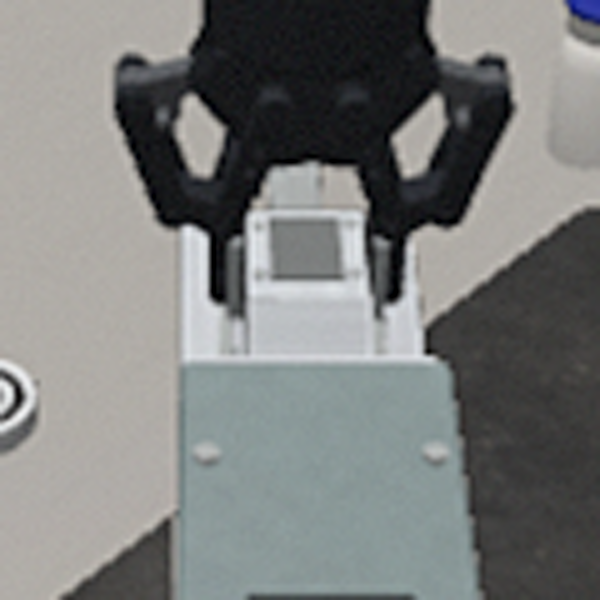

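Emit:
{"method": "drive_tool", "body": {
  "rows": [2, 0, 0, 0, 0, 0, 20, 4, 0, 0, 0, 0, 0, 20, 6, 0, 0, 0, 0, 0, 20, 6, 0, 0, 0, 0, 0, 20, 6, 0, 0, 0, 0, 0, 20]
}}

```text
clock: 7.7
eef_pos: [650.9, 35.6, 17.2]
tcp_rot: [-2.1, 1.57, 2.544]
contact_force: [0.3, 0.1, -4.7]
opening: 0.502
```

Emit:
{"method": "drive_tool", "body": {
  "rows": [1, 0, 0, 0, 0, 0, 20, 2, 0, 0, 0, 0, 0, 20, 2, 0, 0, 0, 0, 0, 20]
}}

```text
clock: 8.07
eef_pos: [650.8, 35.6, 15.1]
tcp_rot: [-1.882, 1.57, 2.762]
contact_force: [-0.2, 0.2, -4.6]
opening: 0.499
```

Emit:
{"method": "drive_tool", "body": {
  "rows": [1, 0, 0, 0, 0, 0, 20, 2, 0, 0, 0, 0, 0, 20, 2, 0, 0, 0, 0, 0, 20]
}}

```text
clock: 8.45
eef_pos: [650.9, 35.6, 14.0]
tcp_rot: [-2.085, 1.57, 2.559]
contact_force: [-2.9, -1.0, 5.5]
opening: 0.503
```

```bash
python3 d.py 650.6 35 14 -3.94
python3 - <<'E'
from rig import grab_frame
import cv2
t=grab_frame("side")[200:320,290:410,::-1];cv2.imwrite("pics/s6.png",cv2.resize(t,None,fx=5,fy=5,interpolation=2))
E
```

```text
t 8.45 pos [650.9  35.6  14. ] q [0.05 0.65 1.71 0.   0.79 0.12] F [-2.9 -1.   5.5] op 0.503
d [ 0.  -0.3  0.6] w [ 0.02 -0.01  0.03]
```

View pics/s6.png

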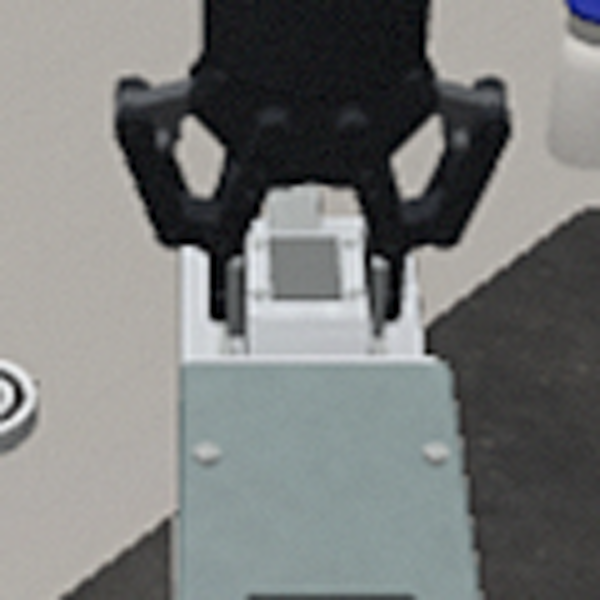

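Emit:
{"method": "drive_tool", "body": {
  "rows": [-1, 0, 0, 0, 0, 0, 50, -1, 0, 0, 0, 0, 0, 75, -1, 0, 0, 0, 0, 0, 100, -1, 0, 0, 0, 0, 0, 100, -1, 0, 0, 0, 0, 0, 100, -15, 0, 0, 0, 0, 0, 100, -35, 0, 0, 0, 0, 0, 100, -55, 0, 0, 0, 0, 0, 100]
}}

```text
clock: 9.5
eef_pos: [651.5, 35.6, 71.1]
tcp_rot: [2.012, 1.57, 0.372]
contact_force: [-0.3, 0.1, -0.1]
opening: 1.003
```

Emit:
{"method": "drive_tool", "body": {
  "rows": [-5, 0, -20, 0, 0, 0, 60, -5, 0, -60, 0, 0, 0, 0, -5, 0, -100, 0, 0, 0, 0, -5, 0, -140, 0, 0, 0, 0, -5, 0, -165, 0, 0, 0, 0, -5, 0, -180, 0, 0, 0, 0, -5, 0, -180, 0, 0, 0, 0, -5, 0, -180, 0, 0, 0, 0]
}}

```text
clock: 10.5
eef_pos: [663.6, 214.1, 76.1]
tcp_rot: [1.342, 1.57, -0.298]
contact_force: [0.2, 0.1, 0.2]
opening: -0.0
```

```bash
python3 d.py 662.8 212.6 18 -3.94
python3 - <<'E'
from rig import grab_frame
import cv2
t=grab_frame("side")[100:300,280:480,::-1];cv2.imwrite("pics/s7.png",cv2.resize(t,None,fx=3,fy=3,interpolation=2))
t=grab_frame("top")[160:320,200:420,::-1];cv2.imwrite("pics/t7.png",cv2.resize(t,None,fx=3.5,fy=3.5,interpolation=2))
E
```

```text
t 10.5 pos [663.6 214.1  76.1] q [ 0.31  0.62  1.58 -0.    0.94  0.38] F [0.2 0.1 0.2] op -0.0
d [58.1 -0.7  1.6] w [-0.01  0.01 -0.02]
```

View pics/s7.png

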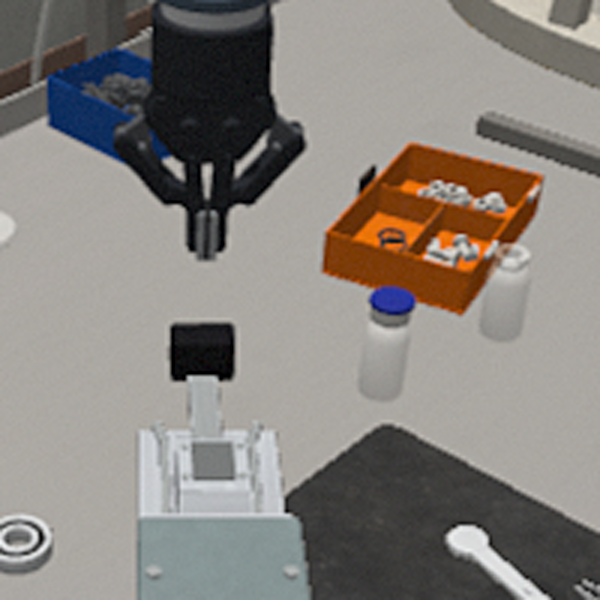

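View pics/t7.png

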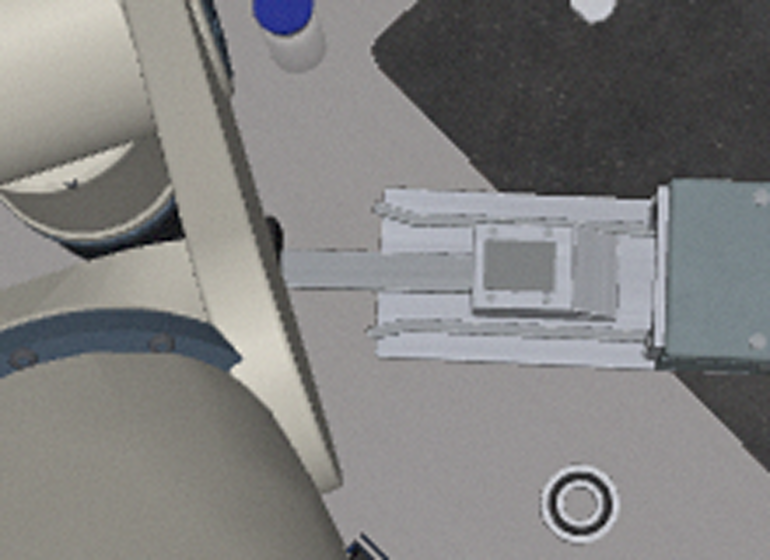

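Emit:
{"method": "drive_tool", "body": {
  "rows": [15, 0, 0, 0, 0, 0, 0, 35, 0, 0, 0, 0, 0, 0, 50, 0, 0, 0, 0, 0, 0, 58, 0, 0, 0, 0, 0, 0, 58, 0, 2, 0, 0, 0, 0, 58, 0, 6, 0, 0, 0, 0, 58, 0, 10, 0, 0, 0, 0]
}}

```text
clock: 11.48
eef_pos: [663.5, 203.8, 18.8]
tcp_rot: [1.847, 1.569, 0.207]
contact_force: [-0.1, 0.3, -0.6]
opening: -0.001
```

Emit:
{"method": "drive_tool", "body": {
  "rows": [0, 0, 2, 0, 0, 0, 0, 0, 0, 4, 0, 0, 0, 0, 0, 0, 6, 0, 0, 0, 0, 0, 0, 8, 0, 0, 0, 0, 0, 0, 10, 0, 0, 0, 0]
}}

```text
clock: 12.1
eef_pos: [663.0, 194.2, 19.0]
tcp_rot: [2.034, 1.568, 0.394]
contact_force: [0.5, 3.3, 0.8]
opening: 0.002
```

```bash
cat > st.py <<'E'
from h import *
from rig import r
s=r.sense();ch=np.array([644.8,-48.8,-1.6395])
d=s["eef_pos"][:2]-ch[:2];c,n=np.cos(ch[2]),np.sin(ch[2]);F=s["contact_force"]
print("t",round(s["clock"],2),"cham x,y,z",round(d[0]*c+d[1]*n,1),round(-d[0]*n+d[1]*c,1),s["eef_pos"][2].round(1),"F cham",round(F[0]*c+F[1]*n,1),round(-F[0]*n+F[1]*c,1),F[2].round(1))
E
python3 st.py
```

```text
t 12.1 cham x,y,z -243.7 1.5 19.0 F cham -3.3 0.3 0.8
```

Emit:
{"method": "drive_tool", "body": {
  "rows": [0, 0, 4, 0, 0, 0, 0, 0, 0, 8, 0, 0, 0, 0, 0, 0, 12, 0, 0, 0, 0, 0, 0, 16, 0, 0, 0, 0, 0, 0, 21, 0, 0, 0, 0, 0, 0, 26, 0, 0, 0, 0, 0, 0, 31, 0, 0, 0, 0, 0, 0, 36, 0, 0, 0, 0, 0, 0, 41, 0, 0, 0, 0, 0, 0, 46, 0, 0, 0, 0]
}}

```text
clock: 13.35
eef_pos: [659.9, 148.1, 19.0]
tcp_rot: [2.074, 1.568, 0.434]
contact_force: [0.2, 3.6, 0.8]
opening: -0.001
```

```bash
python3 st.py
python3 - <<'E'
from rig import grab_frame
import cv2
t=grab_frame("side")[140:340,280:480,::-1];cv2.imwrite("pics/s8.png",cv2.resize(t,None,fx=3,fy=3,interpolation=2))
E
```

```text
t 13.35 cham x,y,z -197.4 1.5 19.0 F cham -3.6 -0.1 0.8
```

View pics/s8.png

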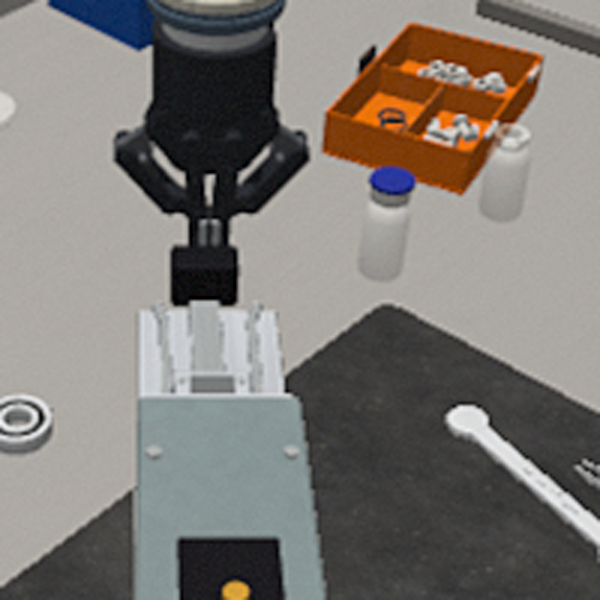

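Emit:
{"method": "drive_tool", "body": {
  "rows": [0, 0, 4, 0, 0, 0, 0, 0, 0, 8, 0, 0, 0, 0, 0, 0, 12, 0, 0, 0, 0, 0, 0, 16, 0, 0, 0, 0, 0, 0, 20, 0, 0, 0, 0, 0, 0, 25, 0, 0, 0, 0, 0, 0, 30, 0, 0, 0, 0, 0, 0, 35, 0, 0, 0, 0, 0, 0, 40, 0, 0, 0, 0, 0, 0, 45, 0, 0, 0, 0]
}}

```text
clock: 14.65
eef_pos: [656.7, 102.5, 18.9]
tcp_rot: [2.079, 1.568, 0.438]
contact_force: [-0.2, 6.1, 0.7]
opening: 0.001
```

```bash
python3 st.py
```

```text
t 14.65 cham x,y,z -151.8 1.5 18.9 F cham -6.1 -0.6 0.7
```

Emit:
{"method": "drive_tool", "body": {
  "rows": [0, 0, 4, 0, 0, 0, 0, 0, 0, 8, 0, 0, 0, 0, 0, 0, 12, 0, 0, 0, 0, 0, 0, 16, 0, 0, 0, 0, 0, 0, 20, 0, 0, 0, 0, 0, 0, 24, 0, 0, 0, 0, 0, 0, 28, 0, 0, 0, 0, 0, 0, 32, 0, 0, 0, 0, 0, 0, 36, 0, 0, 0, 0, 0, 0, 40, 0, 0, 0, 0]
}}

```text
clock: 15.9
eef_pos: [653.8, 62.6, 19.0]
tcp_rot: [2.171, 1.568, 0.53]
contact_force: [0.2, 6.1, 0.8]
opening: 0.003
```

```bash
python3 st.py
python3 - <<'E'
from rig import grab_frame
import cv2
t=grab_frame("side")[140:340,280:480,::-1];cv2.imwrite("pics/s9.png",cv2.resize(t,None,fx=3,fy=3,interpolation=2))
E
```

```text
t 15.9 cham x,y,z -111.7 1.3 19.0 F cham -6.1 -0.2 0.8
```

View pics/s9.png

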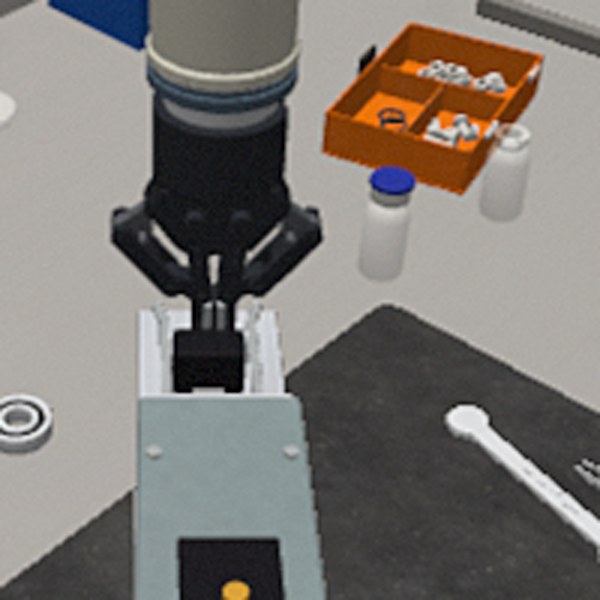

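Emit:
{"method": "drive_tool", "body": {
  "rows": [0, 0, 2, 0, 0, 0, 0, 0, 0, 4, 0, 0, 0, 0, 0, 0, 6, 0, 0, 0, 0, 0, 0, 8, 0, 0, 0, 0, 0, 0, 10, 0, 0, 0, 0, 0, 0, 11, 0, 0, 0, 0, 0, 0, 12, 0, 0, 0, 0]
}}

```text
clock: 16.82
eef_pos: [652.9, 50.0, 19.0]
tcp_rot: [2.103, 1.569, 0.462]
contact_force: [0.2, 4.2, 1.0]
opening: 0.002
```

Emit:
{"method": "drive_tool", "body": {
  "rows": [0, 0, 1, 0, 0, 0, 0, 0, 0, 2, 0, 0, 0, 0]
}}

```text
clock: 17.08
eef_pos: [652.7, 48.0, 19.0]
tcp_rot: [2.103, 1.569, 0.463]
contact_force: [1.2, 4.4, 0.9]
opening: -0.006
```

Emit:
{"method": "drive_tool", "body": {
  "rows": [0, 0, 1, 0, 0, 0, 0, 0, 0, 2, 0, 0, 0, 0]
}}

```text
clock: 17.32
eef_pos: [652.6, 45.9, 19.0]
tcp_rot: [2.109, 1.569, 0.469]
contact_force: [0.6, 2.9, 1.4]
opening: 0.001
```

Emit:
{"method": "drive_tool", "body": {
  "rows": [0, 0, 1, 0, 0, 0, 0, 0, 0, 2, 0, 0, 0, 0]
}}

```text
clock: 17.58
eef_pos: [652.4, 43.8, 19.0]
tcp_rot: [2.106, 1.569, 0.466]
contact_force: [0.5, 4.8, 0.8]
opening: 0.004
```

```bash
python3 st.py
```

```text
t 17.57 cham x,y,z -92.9 1.3 19.0 F cham -4.8 0.2 0.8
```

Emit:
{"method": "drive_tool", "body": {
  "rows": [0, 0, 1, 0, 0, 0, 0, 0, 0, 2, 0, 0, 0, 0]
}}

```text
clock: 17.82
eef_pos: [652.3, 41.8, 19.0]
tcp_rot: [2.099, 1.569, 0.459]
contact_force: [0.4, 4.7, 1.4]
opening: 0.002
```

Emit:
{"method": "drive_tool", "body": {
  "rows": [0, 0, 1, 0, 0, 0, 0, 0, 0, 2, 0, 0, 0, 0]
}}

```text
clock: 18.08
eef_pos: [652.2, 39.7, 19.0]
tcp_rot: [2.088, 1.569, 0.447]
contact_force: [0.8, 3.6, 1.6]
opening: 0.002
```

Emit:
{"method": "drive_tool", "body": {
  "rows": [0, 0, 1, 0, 0, 0, 0, 0, 0, 2, 0, 0, 0, 0]
}}

```text
clock: 18.32
eef_pos: [652.0, 37.6, 19.0]
tcp_rot: [2.103, 1.569, 0.463]
contact_force: [0.4, 3.4, 1.6]
opening: -0.002
```

Emit:
{"method": "drive_tool", "body": {
  "rows": [0, 0, 1, 0, 0, 0, 0, 0, 0, 2, 0, 0, 0, 0]
}}

```text
clock: 18.58
eef_pos: [651.9, 35.6, 19.0]
tcp_rot: [2.106, 1.569, 0.465]
contact_force: [-0.6, 4.5, 1.5]
opening: -0.003
```

Emit:
{"method": "drive_tool", "body": {
  "rows": [0, 0, 1, 0, 0, 0, 0, 0, 0, 2, 0, 0, 0, 0]
}}

```text
clock: 18.82
eef_pos: [651.7, 33.5, 19.0]
tcp_rot: [2.09, 1.569, 0.449]
contact_force: [0.5, 4.0, 1.5]
opening: -0.002
```

Emit:
{"method": "drive_tool", "body": {
  "rows": [0, 0, 1, 0, 0, 0, 0, 0, 0, 1.5, 0, 0, 0, 0]
}}

```text
clock: 19.08
eef_pos: [651.6, 32.1, 19.0]
tcp_rot: [2.195, 1.568, 0.554]
contact_force: [0.2, 5.9, 1.0]
opening: -0.001
```

Emit:
{"method": "drive_tool", "body": {
  "rows": [0, 0, 1, 0, 0, 0, 0, 0, 0, 1.5, 0, 0, 0, 0]
}}

```text
clock: 19.32
eef_pos: [651.7, 31.9, 19.0]
tcp_rot: [2.546, 1.567, 0.904]
contact_force: [1.2, 11.8, 0.5]
opening: 0.004
```

Emit:
{"method": "drive_tool", "body": {
  "rows": [0, 0, 1, 0, 0, 0, 0, 0, 0, 2, 0, 0, 0, 0]
}}

```text
clock: 19.58
eef_pos: [651.7, 31.4, 19.0]
tcp_rot: [2.701, 1.565, 1.059]
contact_force: [1.0, 12.1, 1.1]
opening: -0.003
```

Emit:
{"method": "drive_tool", "body": {
  "rows": [0, 0, 1, 0, 0, 0, 0, 0, 0, 2, 0, 0, 0, 0]
}}

```text
clock: 19.82
eef_pos: [651.8, 30.8, 19.0]
tcp_rot: [2.766, 1.563, 1.124]
contact_force: [1.7, 12.8, 1.4]
opening: -0.001
```

Emit:
{"method": "drive_tool", "body": {
  "rows": [0, 0, 2, 0, 0, 0, 0, 0, 0, 3, 0, 0, 0, 0, 0, 0, 3, 0, 0, 0, 0]
}}

```text
clock: 20.2
eef_pos: [651.7, 29.2, 19.1]
tcp_rot: [2.811, 1.562, 1.168]
contact_force: [0.8, 11.7, 0.6]
opening: -0.004
```

```bash
python3 st.py;python3 d.py 650 25.5 19 -3.94
```

```text
t 20.2 cham x,y,z -78.3 1.6 19.1 F cham -11.7 0.0 0.6
t 20.2 pos [651.7  29.2  19.1] q [0.04 0.64 1.71 0.01 0.79 0.1 ] F [ 0.8 11.7  0.6] op -0.004
d [ 0.  -1.5  3.8] w [-0.18 -0.49 -0.17]
```

Emit:
{"method": "drive_tool", "body": {
  "rows": [0, 0, 2, 0, 0, 0, 0, 0, 0, 3.5, 0, 0, 0, 0, 0, 0, 3.5, 0, 0, 0, 0]
}}

```text
clock: 20.58
eef_pos: [651.7, 27.1, 19.1]
tcp_rot: [2.837, 1.56, 1.194]
contact_force: [0.6, 11.7, 1.4]
opening: -0.006
```

Emit:
{"method": "drive_tool", "body": {
  "rows": [0, 0, 2, 0, 0, 0, 0, 0, 0, 3, 0, 0, 0, 0, 0, 0, 3, 0, 0, 0, 0]
}}

```text
clock: 20.95
eef_pos: [651.7, 25.6, 19.1]
tcp_rot: [2.855, 1.558, 1.212]
contact_force: [1.5, 13.1, 1.0]
opening: 0.001
```

Emit:
{"method": "drive_tool", "body": {
  "rows": [0, 0, -5, 0, 0, 0, 0, 0, 0, -20, 0, 0, 0, 0, 0, 0, -50, 0, 0, 0, 0, 0, 0, -80, 0, 0, 0, 0, -20, 0, -90, 0, 0, 0, 0, -60, 0, -100, 0, 0, 0, 0, -110, 0, -140, 0, 0, 0, 0, -110, 0, -190, 0, 0, 0, 0, -110, 0, -200, 0, 0, 0, 0]
}}

```text
clock: 22.08
eef_pos: [666.3, 226.3, 133.8]
tcp_rot: [2.699, 1.556, 1.057]
contact_force: [-0.3, -0.4, 0.7]
opening: -0.0
```

```bash
python3 st.py
python3 - <<'E'
from rig import grab_frame
import cv2
s=grab_frame("side");cv2.imwrite("pics/s10f.png",s[:,:,::-1])
t=s[210:360,290:440,::-1];cv2.imwrite("pics/s10.png",cv2.resize(t,None,fx=4,fy=4,interpolation=2))
t=grab_frame("top")[90:320,200:520,::-1];cv2.imwrite("pics/t10.png",cv2.resize(t,None,fx=2.5,fy=2.5,interpolation=2))
E
```

```text
t 22.07 cham x,y,z -276.0 2.6 133.8 F cham 0.4 -0.3 0.7
```

View pics/s10.png

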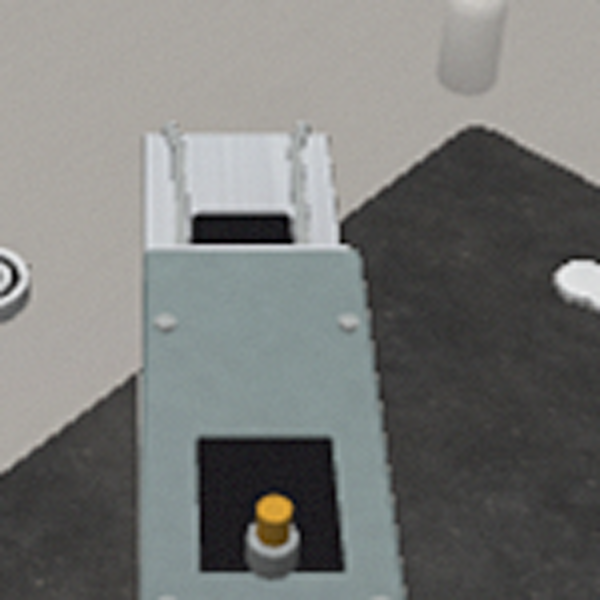

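View pics/t10.png

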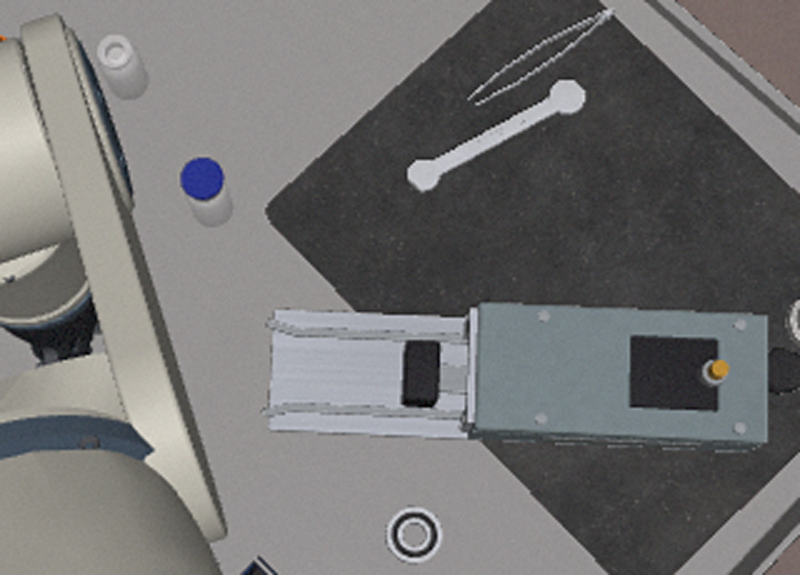

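View pics/s10f.png

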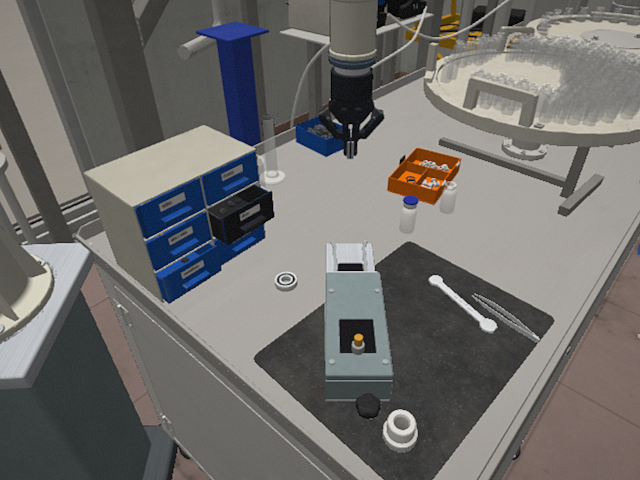

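Run:
```python
from h import *
for p in((403,341),(402,405)):
    w=ray("top",uncrop(p,2.5,(200,90)),40);d=w[:2]-[644.8,-48.8];c,n=np.cos(-1.6395),np.sin(-1.6395)
    print(d[0]*c+d[1]*n+162.5,-d[0]*n+d[1]*c)
from rig import sign_off
print(sign_off())
```

```text
97.99293726100694 18.94096676320913
99.15624151839128 -26.868449977595883
the job is handed in; nothing more can be done
None
```

The carrier is loaded nose first in the chamber, with the seating pin pushed in about 6.4 mm of its 13 mm stroke. The job is handed in at about 22 s of the 72 s allowed.

**What I did:** I gripped the carrier by its body and laid it between the ledge rails. I let go, then pushed the rear of the tail block with the shut fingers, so only the nose touched the flap. Sliding took about 6 N under the flap and dropped to about 4 N once the body was past it. The force then rose to about 12 N at TCP y ≈ 32.0 mm, where the pin met the nose. I pushed on to y = 25.6 mm and backed straight off.

**Last checks:**
- **Pin:** the 6.4 mm comes from how far the tool moved after that force rise, give or take about 0.7 mm. I could not see the pin itself.
- **Carrier depth:** the tail in the top picture puts the carrier's origin 98 to 99 mm past the chamber's. The tool position gives 98.9 mm, so the two agree. The body's rear is about 61 mm past the flap, beyond the 33 mm needed.
- **Sideways position:** the picture shows the tail about 4 mm off the centre line. That is slightly more than the 3 mm of rail clearance, so I put it down to pixel and calibration error. The carrier looks straight and flat.
- **Flap:** it cannot be seen from either camera. I take it as shut from the drop in force and the carrier's depth.
- **Other items:** the vials and the bearing stand where they were in the last pictures. The gripper was clear, reading about 0 N.

**Disagreement:** when I closed on the body, the gripper settled about 4.5 mm higher than commanded. The grasp still held.

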